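Slide the cheese keeper shut and turn its latch

ROBOT

A 6-joint arm with a two-finger parallel gripper is mounted at the origin on a cart in front of the work surface, level with it; the furniture and walls round the work are solid. World frame = base frame: x ahead of the robot, y to its left, z up, the work surface at z = 0. Lengths are in m, angles in rad, forces in N, time in s.
With the tool pointing down it reaches from about 0.275 to 0.825 m from the base axis. Payload 4.9 kg.
Tool frame: the origin (TCP) lies at the very end of the fingers, on their centre line; the grasp point (between the pads) lies 19 mm behind it (bot.grip_point_offset is the distance from the TCP to the grasp point, in m); z points along the fingers, y is the line along which they close (so a half turn about z gives the same grasp; the last joint's range is limited). The gripper opens to 85 mm and grips with 20 to 120 N. Pads are 22 mm wide; open, the fingers measure 114 mm over their backs; the gripper's body (76 mm by 85 mm) begins 54 mm behind the grasp point. The pads swing forward as they close: fully open they stand 13 mm farther back than shut.
Start: joints at [1.024, 0.326, -0.193, 1.052, 0, 1.437], TCP at [0.221, 0.504, 0.231] pointing down, gripper open.
Joint ranges: [-2.65, 2.65], [-0.97, 1.79], [-1.3, 1.35], [-1.93, 2.1], [-1.47, 1.37], [-3.14, 3.14]. Speed limits (rad/s): [2.57, 2.57, 3.14, 3.14, 3.14, 3.14].

INTERFACE

Orientations are given as a unit quaternion [w, x, y, z].
In Python, from rig import bot, cams, workorder, nets gives the robot as it stands. The module is installed in compiled form; this text tells all that it offers.
- The arm moves only by the tool servo_tool, never from a script. Its argument "motion" is text: rows parted by semicolons, each of 5 numbers parted by spaces: the shift along the tool's x, y, z in m, then the turn about the tool's z in degrees, then the opening in per cent of the stroke, from 0 (shut) to 100 (fully open). In form: tx ty tz twist jaw; .... A call has 1 to 10 rows; each row is the pose to reach, as a shift and turn from the pose commanded when the call began, along the tool's axes at that moment; what a row does not reach only later rows make up. A row lasts 1/12 s, in which the tool goes at most 41.7 mm and 7.16 degrees, less where a joint would pass 70% of its speed; a pose out of reach is approached as far as the arm can. A call with a gripper value outside its range is refused whole. The fingers move at their own pace and stop on an object; the grip force is fixed at half the most. Time passes only in rows, so rows that repeat a pose let the fingers close. It gives the time, the measured TCP pose, the force, the opening and the grip force at its end, in the units of the state.
- bot.get_state(): the state, without advancing time (a new reading comes with each control period).
- cams.get_image(name): name is "side" or "top"; returns the picture (400x640x3 uint8, blue, green, red); there is no depth.
- cams.calibration(name): a dict with "fov_y" (degrees; the focal length in pixels is half the picture's height over the tangent of half this angle, whatever the lens; pixels are square), "cx", "cy" (the principal point, pixels), "T" (4x4, takes a point from camera to world coordinates). Camera axes: x right, y down, z forward; pixel columns grow to the right and rows downward; lengths in m; the calibration is good to about 2 mm. A picture is of the moment at which its call begins. calibration takes no time and is no camera call.
- workorder.job_done(): hands the job in; it is judged then, once.
Trained networks look in the newest picture that a camera, given by its name, has taken for a name from the list of things; names that differ only in an ending like _2 or _b are one class to them, and where a whole thing is asked for, a point or a joint stands for the part that bears it (a point fixed in the world has none). Each returns a list of dicts, best first, with "confidence" (0 to 1); they miss things now and then, are a little off and sometimes report something else, mostly with a low value. They report only what shows in the picture. A call takes as long as a camera call.
- nets.trace(camera, name): "region" (400x640 bool, what is visible of it) and "extent" ([left, top, width, height] in pixels, round what is visible of it).
- nets.place_of(camera, name): "location" ([column, row] in pixels: a listed point, or the origin of a listed thing).
The state is a dict: "t": time; "joints": joint angles; "joint_velocities": joint speeds; "effort": joint torques, N m; "tcp_pos": TCP position; "eef_rot": TCP orientation; "wrist_force": force on the tool from outside, world axes, zero at the start; "moment": the same for the moment, N m; "opening": finger opening in m; "finger_force": force on a finger pad.
Only numpy, scipy, OpenCV 4.12 (cv2) and the standard library are available. Lean on these libraries where they do the work, as an engineer would, in place of code of your own. Each camera call takes 0.05 s, during which the arm holds its last target. There are 200 camera calls.

TASK

Close up the cheese keeper by pushing with the fingertips only: first slide its framed lid fully shut by the black bar on it, and only then swing the red-tabbed brass latch all the way across behind the lid, square to the front rail. Push gently, do not pinch the black bar or the red tab, leave the cheese and everything standing around where it is, and draw the hand away at the end.

Things in the scene. Friction and masses are not known exactly. Their poses are not given: they have to be found in the camera images.
- keeper: Beech-wood cheese keeper, 160 (x) x 340 (y) x 85 mm high to its front rail (99 mm at its back rail, 95 mm at its -y end wall), heavy and fixed to the counter. Origin: centre of its underside; x points away from its front, y along its length, z up. The half at +y is roofed by a fixed clear pane (top 85 mm up); the half at -y is closed by the sliding lid. It turns about z by up to 0.2 rad either way.
- lid (a joint): Slide of the steel-framed clear lid (122 x 164 mm, 7 mm thick, top 94 mm above the counter, running over the fixed pane), in m: 0 = fully shut, against its stop; it grows to 0.14 as the lid opens towards the keeper's +y. Starts at 0.08 to 0.135. It stays where it is left; takes about 2 N to move.
- lid_face (a point): Centre of the flat upright pushing face of the lid's black bar. The bar is 80 mm long in the keeper's x, 14 mm thick in y, and stands from 94 to 123 mm above the counter. The face looks to the keeper's +y (push it towards -y to shut); the bar's middle lies 7 mm further to -y. The rules call the bar's pushing half (7 mm) lid_c0 and its far half lid_c1; pressing on both at once is pinching. Given at the middle of the bar's height, 108.5 mm above the counter.
- latch (a joint): Hinge of the flat brass latch arm about the vertical pivot on the front rail, in rad: 0 = shut, against its stop, the arm pointing along the keeper's +x, across the keeper behind the shut lid's rear edge; it grows (counter-clockwise from above) as it opens; 1.57 = parked along the front rail, pointing to the keeper's +y. Range 0 to 2.1, starts at 1.57 to 1.9. It stays where it is left; takes about 1 N at the tab to move.
- latch_pivot (a point): Pivot of the latch on the front rail, 69 mm in front of the keeper's middle and 20 mm to its +y, 85.5 mm above the counter (top of the rail). The arm is 16 mm wide, 70 mm long from the pivot, and its top is 8 mm above this point.
- latch_tab (a point): Centre of the red upright tab on the latch arm, 55 mm from the pivot: a flat blade 30 mm long along the arm, 12 mm thick, from 93 to 122 mm above the counter (given at the middle of its height, 108 mm). Push its side that lies counter-clockwise (from above), so the arm turns clockwise to shut. The rules call the tab's pushing half (6 mm) latch_c0 and its far half latch_c1; pressing on both at once is pinching.
- cheese_wedge: Wedge of cheese, 83 x 120 x 60 mm, loose in the keeper's +y half under the fixed pane. Origin: centre of its underside. Leave alone.
- cheese_block: White block of cheese, 73 x 89 x 43 mm, loose in the keeper's -y half, under the lid's place. Origin: centre of its underside. Leave alone.
- honey: Bystander: honey jar with a yellow cap, 67 mm across, 85 mm high. Origin: centre of its underside.
- capers: Bystander: jar of capers with a white cap, 69 mm across, 80 mm high. Origin: centre of its underside.
- spice: Bystander: slim spice jar, 42 mm across, 109 mm high. Origin: centre of its underside.
- brass_weight_1: Bystander: pale brass scale weight, 44 mm across, 50 mm high, near the counter's front edge. Origin: centre of its underside.
- brass_weight_2: Bystander: smaller brass scale weight, 34 mm across, 40 mm high, near the counter's front edge. Origin: centre of its underside.

How it is judged:
On the way, in this order (a step that is already met when the one before it is completed fails the run):
1. the lid is pushed fully shut, the latch not yet across (value of joint lid below 0.006 m and value of joint latch above 1 rad), for 0.2 s.
2. the latch is swung across behind the shut lid (value of joint latch below 0.12 rad and value of joint lid below 0.006 m), for 0.2 s.
At the end, for the whole second after the job is handed in: The lid is within 6 mm of fully shut and the latch within 0.12 rad (7 degrees) of fully across, both at rest; cheese and bystanders lie within 20 mm of where they were, the bystanders upright (all of step 2 and velocity of joint lid between -0.01 and 0.01 m/s and velocity of joint latch between -0.05 and 0.05 rad/s and distance of each of honey, capers, spice, brass_weight_1, brass_weight_2, cheese_wedge, cheese_block from where it was at the start of the episode below 0.02 m and angle between each of honey, capers, spice, brass_weight_1, brass_weight_2's own z axis and vertical below 0.2 rad); the robot touches nothing.
It fails at once if the latch is swung into the lid's path (below 1.0 rad) while the lid is still more than 20 mm open (value of joint lid above 0.02 m and value of joint latch below 1 rad).
It fails at once if the black bar is pinched (both halves pressed at once) (contact force between the fingers and lid_c0 above 2 N and contact force between the fingers and lid_c1 above 2 N).
It fails at once if the red tab is pinched (both halves pressed at once) (contact force between the fingers and latch_c0 above 2 N and contact force between the fingers and latch_c1 above 2 N).
It fails at once if the fingers press on the keeper with more than 40 N (contact force between the fingers and keeper above 40 N).
It fails at once if a bystander or a cheese is moved or lifted by more than 20 mm (distance of any of honey, capers, spice, brass_weight_1, brass_weight_2, cheese_wedge, cheese_block from where it was at the start of the episode above 0.02 m).
It also fails if it takes over 54 s, if anything falls off the work surface, if the arm or the gripper's body presses on something with over 40 N, if the wrist force passes 120 N, or if a joint passes its speed limit or range.

## Working session

There is one attempt and no reset: what is moved stays moved. The work goes in short steps, Python scripts to look and compute and a tool call to move; the robot and the scene stay as the last step left them, time stands still between calls to the robot, and variables do not carry over. Pictures are saved under pics/ and viewed, at most 10 in all, crops included, and the job is handed in when it is done.

Besides the shell and the picture viewer there is one more tool, called after "Request:" as name(argument=value, ...) on one line, values as JSON. servo_tool: Moves the arm, as the interface text tells. Its arguments: {"type":"object","properties":{"motion":{"type":"string"}},"required":["motion"]}

```bash
mkdir -p pics
cat > h.py <<'E'
import numpy as np, cv2
from rig import bot, cams, workorder, nets
def ray(cam,px):
    c=cams.calibration(cam); f=200/np.tan(np.radians(c["fov_y"])/2)
    T=np.array(c["T"]); d=T[:3,:3]@np.array([(px[0]-c["cx"])/f,(px[1]-c["cy"])/f,1]); return T[:3,3],d
def at_z(cam,px,z):
    o,d=ray(cam,px); return o+d*(z-o[2])/d[2]
def proj(cam,p):
    c=cams.calibration(cam); f=200/np.tan(np.radians(c["fov_y"])/2)
    T=np.array(c["T"]); q=T[:3,:3].T@(np.array(p)-T[:3,3]); return np.array([c["cx"]+f*q[0]/q[2],c["cy"]+f*q[1]/q[2]])
E
python3 - <<'E'
from h import *
np.set_printoptions(precision=4,suppress=True)
Z=dict(keeper=0,lid_face=.1085,latch_pivot=.0855,latch_tab=.108,cheese_wedge=.012,cheese_block=.012,honey=0,capers=0,spice=0,brass_weight_1=0)
for c in("top","side"):
    cv2.imwrite(f"pics/{c}0.png",cams.get_image(c)); print(c,np.array(cams.calibration(c)["T"])[:3])
    for n,z in Z.items():
        for r in nets.place_of(c,n)[:2]: print(c,n,np.round(r["location"]),round(r["confidence"],2),at_z(c,r["location"],z))
s=bot.get_state();print(s)
E
```

```text
top [[ 0.0187 -0.9922  0.1229  0.3353]
 [-0.9995 -0.0153  0.0284  0.086 ]
 [-0.0263 -0.1233 -0.992   1.2554]]
top keeper [328. 184.] 0.59 [0.5376 0.0875 0.    ]
top lid_face [311. 182.] 0.84 [0.5236 0.1353 0.1085]
top lid_face [352. 182.] 0.51 [0.527  0.0203 0.1085]
top latch_pivot [324. 207.] 0.69 [0.4576 0.0978 0.0855]
top latch_tab [307. 208.] 0.63 [0.4531 0.143  0.108 ]
top latch_tab [455. 207.] 0.25 [ 0.4615 -0.2603  0.108 ]
top cheese_block [352. 184.] 0.82 [0.5373 0.0144 0.012 ]
top honey [200. 201.] 0.69 [0.4797 0.4759 0.    ]
top capers [202. 170.] 0.83 [0.5733 0.4743 0.    ]
top spice [456. 203.] 0.84 [ 0.4845 -0.297   0.    ]
top brass_weight_1 [438. 233.] 0.65 [ 0.3939 -0.241   0.    ]
top brass_weight_1 [413. 236.] 0.58 [ 0.3837 -0.1669  0.    ]
side [[ 0.9628 -0.1596  0.2179  0.2149]
 [-0.2694 -0.5117  0.8158 -0.9385]
 [-0.0187 -0.8442 -0.5357  0.788 ]]
side keeper [337. 231.] 0.56 [0.5362 0.0917 0.    ]
side lid_face [329. 192.] 0.66 [0.5272 0.1374 0.1085]
side lid_face [367. 332.] 0.63 [ 0.4483 -0.3839  0.1085]
side latch_pivot [308. 211.] 0.93 [0.4528 0.0919 0.0855]

[... 302 characters left out ...]
] 0.95 [0.5927 0.4792 0.    ]
side spice [362. 332.] 0.85 [ 0.476  -0.2922 -0.    ]
side brass_weight_1 [307. 300.] 0.6 [ 0.3831 -0.1584 -0.    ]
side brass_weight_1 [316. 322.] 0.54 [ 0.3852 -0.2322  0.    ]
{'t': 1.1, 'joints': array([ 1.0238,  0.3262, -0.1926,  1.052 ,  0.    ,  1.4366]), 'joint_velocities': array([-0.0007,  0.0007, -0.0004,  0.0014,  0.0016,  0.0014]), 'effort': array([  0.    , -44.3337,  26.2761,   0.0012,   0.    ,  -0.    ]), 'tcp_pos': array([0.2207, 0.5038, 0.2313]), 'eef_rot': array([0.    , 0.2049, 0.9788, 0.    ]), 'wrist_force': array([-0.0167,  0.1956, -0.3517]), 'moment': array([-0.001 ,  0.0297,  0.0207]), 'finger_force': 0.0, 'opening': 0.08532177474584218}
```

View pics/top0.png

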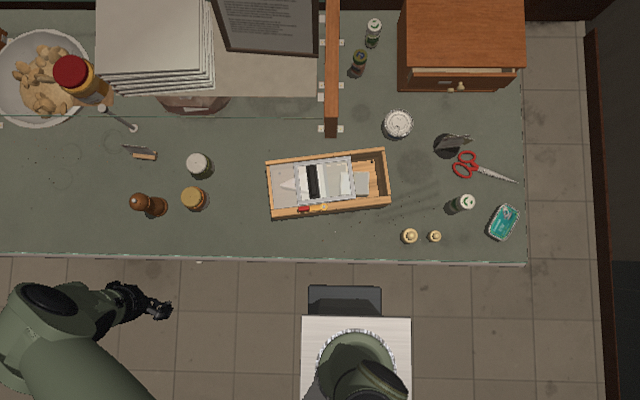

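View pics/side0.png

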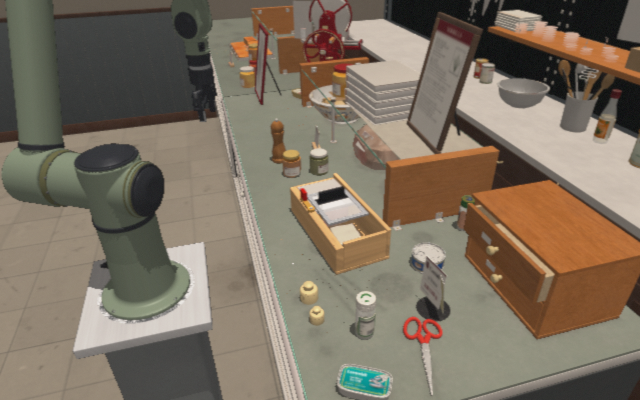

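The top view shows the keeper at around (328,184) with the bar at (311,182) and the tab at (304,208). The side view shows the same layout, with the tab at (304,195) and the bar at (330,194). I'll crop closer to get the keeper's yaw.

Run:
```python
import cv2,numpy as np
from h import *
a=cv2.imread("pics/top0.png")[140:228,256:400]; b=cv2.imread("pics/side0.png")[165:275,280:400]
A=cv2.resize(a,None,fx=5,fy=5,interpolation=cv2.INTER_CUBIC); B=cv2.resize(b,None,fx=5,fy=5,interpolation=cv2.INTER_CUBIC)
# overlay guess corners of tops
def kp(p,c,yaw): 
    R=np.array([[np.cos(yaw),-np.sin(yaw)],[np.sin(yaw),np.cos(yaw)]]); return np.r_[R@np.array(p[:2])+c,p[2]]
c=np.array([.534,.089]);yaw=.12
for q in [(-.08,-.17,.085),(-.08,.17,.085),(.08,-.17,.099),(.08,.17,.099),(-.069,.02,.0855)]:
    for im,cam,o in((A,"top",(256,140)),(B,"side",(280,165))):
        u=(proj(cam,kp(q,c,yaw))-o+.5)*5; cv2.drawMarker(im,tuple(int(v) for v in u),(255,0,255),0,12,1)
cv2.imwrite("pics/A.png",A); cv2.imwrite("pics/B.png",B)
```

```text
(no output)
```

View pics/A.png

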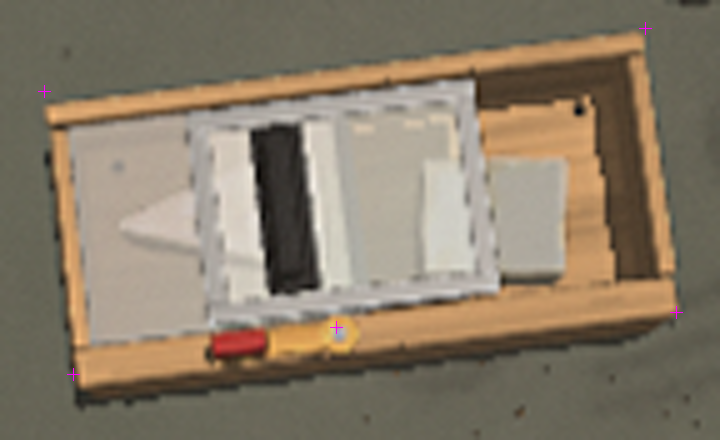

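View pics/B.png

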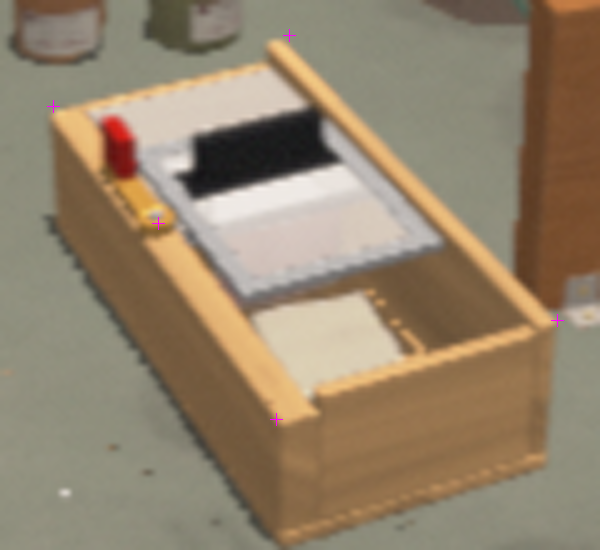

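Run:
```python
from h import *
from scipy.optimize import least_squares
np.set_printoptions(precision=4,suppress=True)
K=[(-.08,.17,.085),(-.08,-.17,.085),(.08,.17,.099),(.08,-.17,.099)]
A=np.array([(79,388),(676,318),(47,108),(645,38)])/5-.5+[256,140]
B=np.array([(53,114),(276,425),(284,40),(551,322)])/5-.5+[280,165]
def kp(p,v): 
    c,s=np.cos(v[2]),np.sin(v[2]); return np.array([c*p[0]-s*p[1]+v[0],s*p[0]+c*p[1]+v[1],p[2]])
f=lambda v:np.r_[[proj("top",kp(k,v))-a for k,a in zip(K,A)],[proj("side",kp(k,v))-b for k,b in zip(K,B)]].ravel()
r=least_squares(f,[.53,.09,.12],loss="soft_l1");v=r.x;print(v,r.fun.reshape(-1,2))
def inv(p): 
    c,s=np.cos(v[2]),np.sin(v[2]);d=p[:2]-v[:2];return [c*d[0]+s*d[1],-s*d[0]+c*d[1]]
for n,u,z in(("bar",(252,130),.123),("bar",(270,292),.123),("tabend",(211,346),.122),("tab in",(267,343),.122),("pivot",(342,334),.09)):
    p=at_z("top",np.array(u)/5-.5+[256,140],z);print(n,p,inv(p))
print("kx axis",np.cos(v[2]),np.sin(v[2]),"pivot",kp((-.069,.02,.0855),v))
for l in(0,.1): print(kp((0,l,0.1),v))
```

```text
[0.529  0.087  0.1303] [[-0.2005 -0.2703]
 [ 1.063  -0.0406]
 [-0.011  -0.9058]
 [ 0.3967 -0.8029]
 [-1.7183 -0.662 ]
 [-0.7328 -0.2644]
 [-0.89   -0.3716]
 [ 0.2689  0.1655]]
bar [0.5676 0.1486 0.123 ] [np.float64(0.046288863662201626), np.float64(0.055989203626484345)]
bar [0.4779 0.1368 0.123 ] [np.float64(-0.044122845215575225), np.float64(0.05597251429919554)]
tabend [0.448  0.1683 0.122 ] [np.float64(-0.06972966142353415), np.float64(0.09113269736469201)]
tab in [0.4501 0.1379 0.122 ] [np.float64(-0.07157539264467036), np.float64(0.06067797304892522)]
pivot [0.4591 0.0975 0.09  ] [np.float64(-0.0679298233635564), np.float64(0.019504653011393938)]
kx axis 0.9915209737547888 0.1299467529581082 pivot [0.4579 0.0979 0.0855]
[0.529 0.087 0.1  ]
[0.516  0.1862 0.1   ]
```

Request:
servo_tool(motion="-0.02 -0.01 0 -3 0; -0.06 -0.03 0 -7 0; -0.1 -0.045 0 -11 0; -0.14 -0.06 0 -15 0; -0.18 -0.08 0 -19 0; -0.22 -0.095 0 -23 0; -0.26 -0.113 0 -27 0; -0.3 -0.13 0 -31 0; -0.34 -0.148 0 -31 0; -0.37 -0.161 0 -31 0")

```text
t: 1.93
tcp_pos: [0.4918, 0.2108, 0.2315]
eef_rot: [0.0, -0.064, 0.998, 0.0]
wrist_force: [0.3, 0.8, -0.5]
opening: 0.0
finger_force: 0.0
```

Request:
servo_tool(motion="0 0 0 0 0; 0 0 0 0 0; 0 0 0 0 0")

```text
t: 2.18
tcp_pos: [0.4903, 0.2125, 0.2311]
eef_rot: [-0.0, -0.064, 0.998, 0.0]
wrist_force: [-0.1, 0.3, -0.4]
opening: -0.0001
finger_force: 0.0
```

```bash
cat >> h.py <<'E'
V=(.529,.087,.1303)
def tool_shift(kx,ky,z):
    from scipy.spatial.transform import Rotation as Ro
    s=bot.get_state(); c,n=np.cos(V[2]),np.sin(V[2])
    R=Ro.from_quat(s["eef_rot"],scalar_first=True).as_matrix()
    w=np.array([c*kx-n*ky+V[0],n*kx+c*ky+V[1],z]); d=s["tcp_pos"][:2]-V[:2]
    print("t",s["t"],"now kxy",c*d[0]+n*d[1],-n*d[0]+c*d[1],"z",s["tcp_pos"][2],"F",s["wrist_force"],"op",s["opening"])
    print("tool y deg (rel keeper)",np.degrees(np.arctan2(R[1,1],R[0,1])-V[2]),"x deg",np.degrees(np.arctan2(R[1,0],R[0,0])-V[2]),"shift",R.T@(w-s["tcp_pos"]))
E
python3 -c "
from h import *
np.set_printoptions(precision=4,suppress=True)
tool_shift(0,.105,.102)"
```

```text
t 2.1833 now kxy -0.02206975000242838 0.1294610577945158 z 0.23106312855471017 F [-0.0599  0.3252 -0.4342] op -0.00011747874538999321
tool y deg (rel keeper) 89.83632349227857 x deg -180.16365993309182 shift [-0.0223 -0.0244  0.129 ]
```

Request:
servo_tool(motion="-0.007 -0.008 0.03 0 0; -0.015 -0.016 0.06 0 0; -0.022 -0.024 0.085 0 0; -0.022 -0.024 0.105 0 0; -0.022 -0.024 0.118 0 0; -0.022 -0.024 0.126 0 0; -0.022 -0.024 0.126 0 0")

```text
t: 2.77
tcp_pos: [0.5134, 0.1926, 0.1037]
eef_rot: [-0.002, -0.065, 0.998, -0.0]
wrist_force: [-0.2, -0.5, 1.1]
opening: -0.0001
finger_force: 0.0
```

```bash
python3 -c "
from h import *
np.set_printoptions(precision=4,suppress=True)
tool_shift(0,.075,.104)
a=cams.get_image('side')[125:265,260:420]; b=cams.get_image('top')[130:228,256:400]
a=cv2.resize(a,(480,420),interpolation=cv2.INTER_CUBIC);b=cv2.resize(b,None,fx=420/98*.5,fy=420/98*.5)
b=cv2.copyMakeBorder(b,0,420-b.shape[0],0,0,0);cv2.imwrite('pics/c1.png',np.hstack([a,b]))"
```

```text
t 2.7667 now kxy -0.0017911499894366321 0.10673467401868576 z 0.10370477871825558 F [-0.2128 -0.4682  1.1116] op -8.060708461290419e-05
tool y deg (rel keeper) 90.01491983852148 x deg -179.9851155808003 shift [-0.0018 -0.0317 -0.0003]
```

View pics/c1.png

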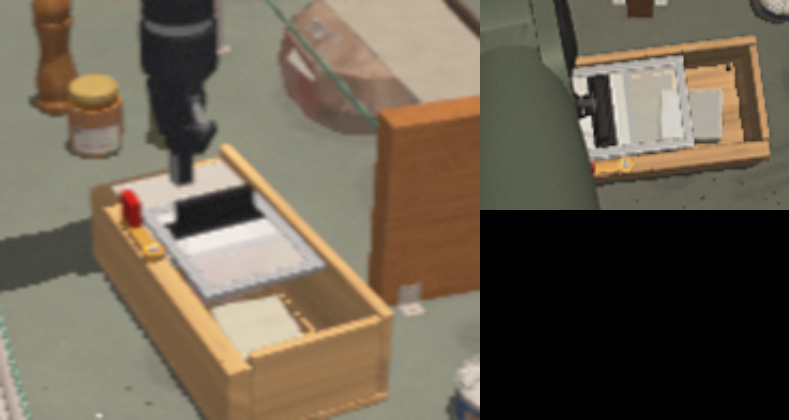

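The tip stands just behind the bar: finger at (183,175) in the crop, bar at (215,210), tab clear at (130,208). Next I push along tool -y.

Request:
servo_tool(motion="0 -0.008 0 0 0; 0 -0.016 0 0 0; 0 -0.022 0 0 0; 0 -0.028 0 0 0; 0 -0.034 0 0 0; 0 -0.042 0 0 0; 0 -0.05 0 0 0; 0 -0.058 0 0 0; 0 -0.066 0 0 0; 0 -0.074 0 0 0")

```text
t: 3.7
tcp_pos: [0.5255, 0.1176, 0.1055]
eef_rot: [0.0, -0.064, 0.998, 0.0]
wrist_force: [0.5, 2.1, 0.3]
opening: -0.0003
finger_force: 1.0
```

Request:
servo_tool(motion="0 -0.006 0 0 0; 0 -0.012 0 0 0; 0 -0.018 0 0 0; 0 -0.024 0 0 0; 0 -0.028 0 0 0; 0 -0.032 0 0 0; 0 -0.032 0 0 0")

```text
t: 4.28
tcp_pos: [0.5289, 0.0855, 0.1051]
eef_rot: [-0.0, -0.064, 0.998, -0.0]
wrist_force: [-0.3, -0.5, -0.0]
opening: 0.0002
finger_force: 0.0
```

```bash
python3 -c "
from h import *
np.set_printoptions(precision=4,suppress=True)
tool_shift(0,-.02,.104)
a=cams.get_image('side')[125:265,260:420]
cv2.imwrite('pics/c2.png',cv2.resize(a,(640,560),interpolation=cv2.INTER_CUBIC))"
```

```text
t 4.2833 now kxy -0.00028073067170496886 -0.0014623949602525776 z 0.10514087045281001 F [-0.32   -0.4583 -0.0098] op 0.00016006484633507268
tool y deg (rel keeper) 89.83094844469626 x deg -180.16908885893773 shift [-0.0003 -0.0185  0.0012]
```

View pics/c2.png

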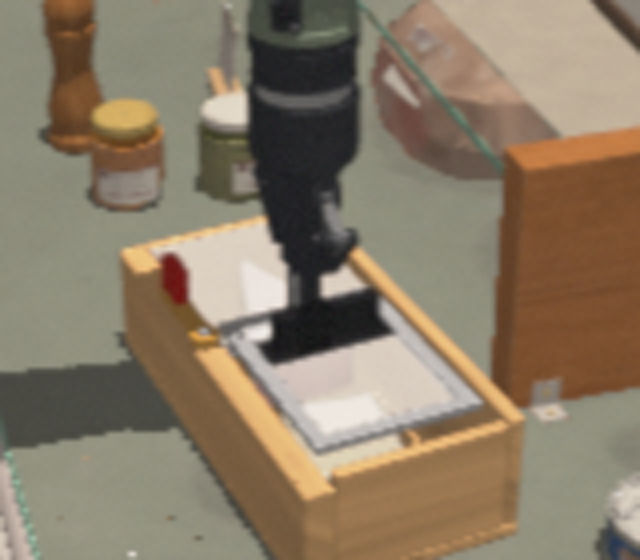

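The lid follows the finger. Its front edge at (320,447) is still about 20–30 mm from the end wall, so I keep pushing gently.

Request:
servo_tool(motion="0 -0.005 0 0 0; 0 -0.01 0 0 0; 0 -0.014 0 0 0; 0 -0.017 0 0 0; 0 -0.02 0 0 0; 0 -0.02 0 0 0")

```text
t: 4.83
tcp_pos: [0.5316, 0.0659, 0.1052]
eef_rot: [-0.0, -0.064, 0.998, -0.0]
wrist_force: [-0.7, 0.1, 0.1]
opening: 0.0004
finger_force: 0.0
```

Request:
servo_tool(motion="0 -0.003 0 0 0; 0 -0.006 0 0 0; 0 -0.008 0 0 0; 0 -0.008 0 0 0")

```text
t: 5.17
tcp_pos: [0.5319, 0.063, 0.1053]
eef_rot: [-0.0, -0.065, 0.998, 0.005]
wrist_force: [-2.7, 14.5, 2.1]
opening: -0.0
finger_force: 7.4
```

Request:
servo_tool(motion="0 -0.003 0 0 0; 0 -0.003 0 0 0; 0 -0.003 0 0 0; 0 0.02 0 0 0; 0 0.03 0 0 0; 0 0.03 -0.03 0 0; 0 0.03 -0.06 0 0; 0 0.03 -0.06 0 0")

```text
t: 5.83
tcp_pos: [0.5324, 0.0884, 0.1706]
eef_rot: [0.004, -0.064, 0.998, -0.001]
wrist_force: [1.2, -0.7, 0.5]
opening: 0.0
finger_force: 0.0
```

```bash
python3 -c "
from h import *
np.set_printoptions(precision=4,suppress=True)
tool_shift(-.115,.075,.104)
a=cams.get_image('side')[165:265,290:400]
cv2.imwrite('pics/c3.png',cv2.resize(a,(660,600),interpolation=cv2.INTER_CUBIC))"
```

```text
t 5.8333 now kxy 0.0035725139014543537 0.0009797530080743696 z 0.17056405194182356 F [ 1.2491 -0.6651  0.518 ] op 1.1940653199968543e-05
tool y deg (rel keeper) 89.92480180698597 x deg -180.07415768878104 shift [0.1192 0.074  0.0654]
```

View pics/c3.png

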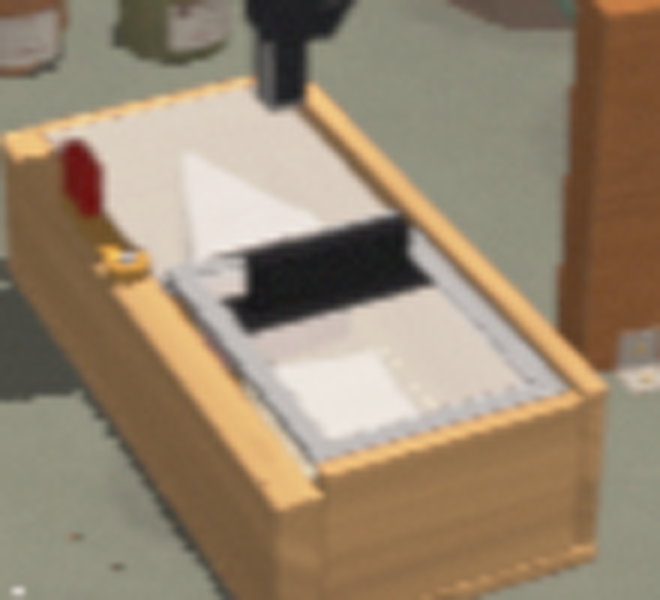

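The lid is shut: its frame meets the end wall at (320,460). The latch is still parked, tab at (83,180) and pivot at (125,262). Now I move to the front of the tab.

Request:
servo_tool(motion="0.03 0.018 0 0 0; 0.06 0.037 0 0 0; 0.09 0.055 0 0 0; 0.119 0.074 0 0 0; 0.119 0.074 0 0 0; 0.119 0.074 0.025 0 0; 0.119 0.074 0.05 0 0; 0.119 0.074 0.066 0 0; 0.119 0.074 0.066 0 0")

```text
t: 6.63
tcp_pos: [0.3989, 0.1457, 0.0962]
eef_rot: [-0.003, -0.064, 0.998, -0.001]
wrist_force: [-1.9, 0.3, -0.7]
opening: -0.0002
finger_force: 0.0
```

Run:
```python
from h import *
np.set_printoptions(precision=4,suppress=True)
tool_shift(-.092,.075,.104)
print(bot.get_state()["joints"])
a=cams.get_image('side')[145:245,270:380]
cv2.imwrite('pics/c4.png',cv2.resize(a,(660,600),interpolation=cv2.INTER_CUBIC))
# tool x=-kx, y=+ky from here
s=bot.get_state();c,n=np.cos(V[2]),np.sin(V[2]);d=s["tcp_pos"][:2]-V[:2];k=np.array([c*d[0]+n*d[1],-n*d[0]+c*d[1]])
for deg in range(96,-7,-6):
    t=np.radians(deg);p=np.array([-.069,.02])+.055*np.array([np.cos(t),np.sin(t)])+.018*np.array([-np.sin(t),np.cos(t)])
    print(deg,np.round([-(p-k)[0],(p-k)[1]],3),"twist",90-deg)
```

```text
t 6.6333 now kxy -0.12138836932450689 0.07510879105635948 z 0.09621181580221579 F [-1.8825  0.3118 -0.6783] op -0.00020207856451787855
tool y deg (rel keeper) 89.87092925014147 x deg -180.1294224562585 shift [-0.0293 -0.0001 -0.008 ]
[ 0.1766  0.258  -0.6876  0.6309 -0.0008  0.0486]
96 [-0.028 -0.002] twist -6
90 [-0.033 -0.   ] twist 0
84 [-0.039  0.001] twist 6
78 [-0.045  0.002] twist 12
72 [-0.051  0.003] twist 18
66 [-0.057  0.002] twist 24
60 [-0.063  0.001] twist 30
54 [-0.069 -0.   ] twist 36
48 [-0.075 -0.002] twist 42
42 [-0.08  -0.005] twist 48
36 [-0.085 -0.008] twist 54
30 [-0.09  -0.012] twist 60
24 [-0.094 -0.016] twist 66
18 [-0.098 -0.021] twist 72
12 [-0.101 -0.026] twist 78
6 [-0.104 -0.032] twist 84
0 [-0.106 -0.037] twist 90
-6 [-0.108 -0.043] twist 96
```

View pics/c4.png

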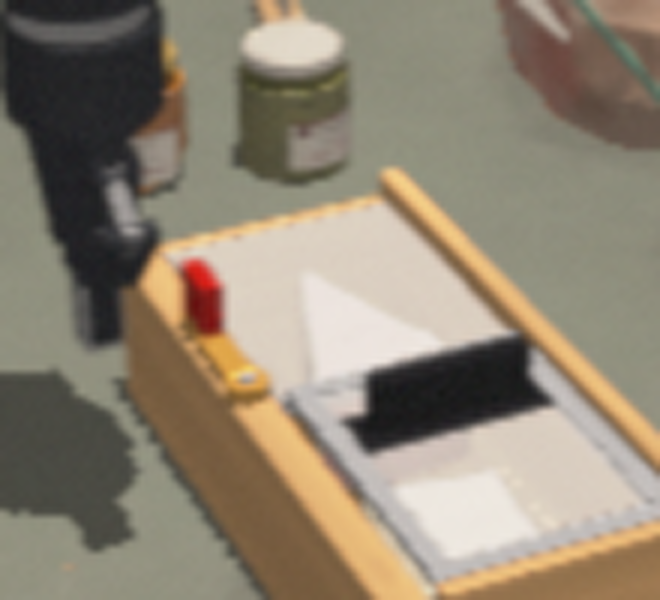

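The finger, at (95,320), stands in front of the tab at (203,297). I raise it slightly and close up.

Request:
servo_tool(motion="-0.005 0 -0.005 0 0; -0.01 0 -0.005 0 0; -0.015 0 -0.005 0 0; -0.015 0 -0.005 0 0")

```text
t: 7.02
tcp_pos: [0.419, 0.1488, 0.1055]
eef_rot: [0.002, -0.064, 0.998, 0.0]
wrist_force: [1.3, 0.2, 0.6]
opening: 0.0
finger_force: 0.0
```

Run:
```python
from h import *
np.set_printoptions(precision=4,suppress=True)
tool_shift(-.093,.075,.104)
```

```text
t 7.0167 now kxy -0.10106714019852635 0.07560352868705786 z 0.10551435899550253 F [1.2778 0.1773 0.6072] op 1.4989118591999346e-05
tool y deg (rel keeper) 89.86433767515717 x deg -180.13567305067605 shift [-0.0081 -0.0006  0.0015]
```

Request:
servo_tool(motion="-0.007 0 0 0 0; -0.014 0 0 0 0; -0.02 0.001 0 6 0; -0.026 0.002 0 12 0; -0.032 0.003 0 18 0; -0.038 0.002 0 24 0; -0.044 0.001 0 30 0; -0.05 0 0 36 0; -0.05 0 0 36 0")

```text
t: 7.77
tcp_pos: [0.4674, 0.155, 0.1044]
eef_rot: [0.001, 0.248, 0.969, 0.0]
wrist_force: [0.4, -0.5, -0.1]
opening: -0.0001
finger_force: 0.0
```

Run:
```python
from h import *
from scipy.spatial.transform import Rotation as Ro
np.set_printoptions(precision=4,suppress=True)
tool_shift(-.093,.075,.104)
a=cams.get_image('side')[145:245,270:380]
cv2.imwrite('pics/c5.png',cv2.resize(a,(550,500),interpolation=cv2.INTER_CUBIC))
s=bot.get_state();R=Ro.from_quat(s["eef_rot"],scalar_first=True).as_matrix();c,n=np.cos(V[2]),np.sin(V[2])
M=np.array([[c,-n],[n,c]]);p0=M.T@(s["tcp_pos"][:2]-V[:2])
for deg in range(54,-7,-6):
    t=np.radians(deg);p=np.array([-.069,.02])+.055*np.array([np.cos(t),np.sin(t)])+.018*np.array([-np.sin(t),np.cos(t)])
    print(deg,np.round((R.T@np.r_[M@(p-p0),0])[:2],3),54-deg)
```

```text
t 7.7667 now kxy -0.05223580035216341 0.07547320385939561 z 0.10435084885071659 F [ 0.4357 -0.4864 -0.1206] op -0.00011706597133436235
tool y deg (rel keeper) 53.77339468885233 x deg 143.7733605361732 shift [ 0.0326 -0.0245  0.0003]
54 [-0.002  0.001] 0
48 [-0.008  0.002] 6
42 [-0.014  0.003] 12
36 [-0.02   0.004] 18
30 [-0.026  0.003] 24
24 [-0.032  0.002] 30
18 [-0.037  0.001] 36
12 [-0.043 -0.001] 42
6 [-0.049 -0.004] 48
0 [-0.054 -0.007] 54
-6 [-0.058 -0.011] 60
```

View pics/c5.png

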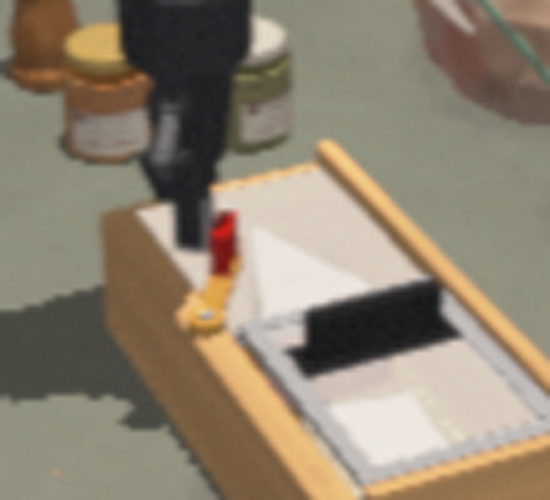

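The latch is swinging along, with the tab at (223,243) pushed by the finger at (192,220). I continue along the arc.

Request:
servo_tool(motion="-0.005 0.001 0 3 0; -0.011 0.003 0 9 0; -0.017 0.003 0 15 0; -0.023 0.003 0 21 0; -0.029 0.003 0 27 0; -0.035 0.002 0 33 0; -0.04 0 0 39 0; -0.045 -0.002 0 44 0; -0.045 -0.002 0 44 0")

```text
t: 8.57
tcp_pos: [0.5048, 0.1312, 0.1043]
eef_rot: [0.0, 0.592, 0.806, 0.0]
wrist_force: [0.4, 0.5, -0.0]
opening: -0.0
finger_force: 0.0
```

Run:
```python
from h import *
from scipy.spatial.transform import Rotation as Ro
np.set_printoptions(precision=4,suppress=True)
tool_shift(-.014,.038,.104)
s=bot.get_state();R=Ro.from_quat(s["eef_rot"],scalar_first=True).as_matrix();c,n=np.cos(V[2]),np.sin(V[2])
M=np.array([[c,-n],[n,c]]);p0=M.T@(s["tcp_pos"][:2]-V[:2])
for deg in range(12,-9,-4):
    t=np.radians(deg);p=np.array([-.069,.02])+.055*np.array([np.cos(t),np.sin(t)])+.018*np.array([-np.sin(t),np.cos(t)])
    print(deg,np.round((R.T@np.r_[M@(p-p0),0])[:2],3),10-deg)
```

```text
t 8.5667 now kxy -0.018274689493935327 0.04696970893122441 z 0.10428977664709209 F [ 0.4303  0.4877 -0.0435] op -1.389424468966533e-05
tool y deg (rel keeper) 9.902571532638165 x deg 99.90256827275921 shift [-0.0096  0.0027  0.0003]
12 [ 0.002 -0.   ] -2
8 [-0.002  0.001] 2
4 [-0.006  0.002] 6
0 [-0.01   0.003] 10
-4 [-0.014  0.003] 14
-8 [-0.018  0.003] 18
```

Request:
servo_tool(motion="-0.003 0.001 0 3 0; -0.006 0.002 0 6 0; -0.008 0.002 0 8 0; -0.01 0.003 0 10 0; -0.012 0.003 0 10 0; -0.014 0.003 0 10 0; -0.014 0.003 0 10 0")

```text
t: 9.15
tcp_pos: [0.5102, 0.122, 0.1043]
eef_rot: [-0.003, 0.658, 0.753, 0.002]
wrist_force: [-2.0, 9.4, 2.2]
opening: 0.0001
finger_force: 4.6
```

The force has risen, so the stop is reached. I hold it briefly, back off along tool +x, then lift.

Request:
servo_tool(motion="-0.003 0 0 0 0; -0.003 0 0 0 0; -0.003 0 0 0 0; 0.012 0 0 0 0; 0.025 0 0 0 0; 0.03 0 -0.03 0 0; 0.03 0 -0.06 0 0; 0.03 0 -0.1 0 0; 0.06 0 -0.12 0 0; 0.1 0 -0.13 0 0")

```text
t: 9.98
tcp_pos: [0.5008, 0.2178, 0.2384]
eef_rot: [0.002, 0.661, 0.75, 0.002]
wrist_force: [1.7, 1.0, -1.0]
opening: 0.0
finger_force: 0.0
```

Request:
servo_tool(motion="0.03 0 0 0 0; 0.05 0 0 0 0; 0.05 0 0 0 0")

```text
t: 10.23
tcp_pos: [0.4914, 0.2717, 0.2347]
eef_rot: [-0.0, 0.658, 0.753, 0.001]
wrist_force: [-0.1, -0.1, 0.0]
opening: -0.0
finger_force: 0.0
```

Run:
```python
from h import *
tool_shift(0,0,.2)
a=cams.get_image('side')[165:265,280:390]
a=cv2.resize(a,(550,500),interpolation=cv2.INTER_CUBIC)
def kp(x,y,z):
    c,s=np.cos(V[2]),np.sin(V[2]); return (c*x-s*y+V[0],s*x+c*y+V[1],z)
for q in((-.069,.02,.0935),(.001,.02,.0935)):
    cv2.drawMarker(a,tuple(int(v) for v in (proj('side',kp(*q))-[280,165]+.5)*5),(255,0,255),0,10,1)
cv2.imwrite('pics/c6.png',a)
```

```text
t 10.2333 now kxy -0.013270772701498047 0.18797731682919366 z 0.23465129523780057 F [-0.0521185  -0.11102969  0.00189302] op -1.3561172793155108e-05
tool y deg (rel keeper) 0.30635446813939915 x deg 90.3064298198356 shift [-0.188087    0.01222746  0.03443933]
```

View pics/c6.png

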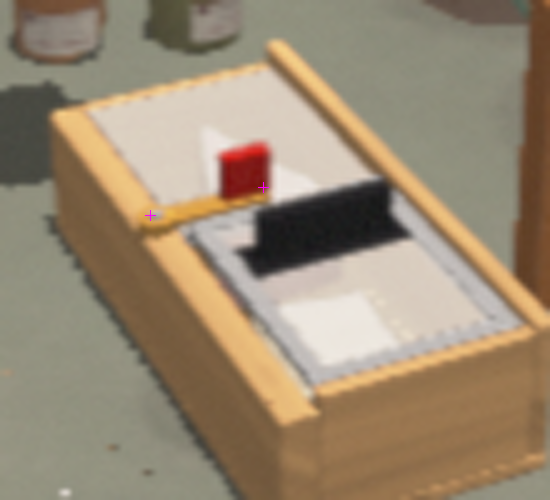

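The latch lies across, from (155,222) to (268,195), parallel to the predicted shut line. The lid is shut and the hand is clear.

```bash
python3 -c "
from rig import workorder
print(workorder.job_done())"
```

```text
the job is handed in; nothing more can be done
None
```

I slid the lid fully shut, then swung the latch across behind it, drew the hand clear and handed the job in at about 10 s; no verdict came back, but the last picture shows the lid against its stop and the latch square to the rail.

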